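# Lock the cathode take-off clamp and hold its jaw open

### The arm

A 7-joint arm with a two-finger parallel gripper is mounted at the origin on a cart in front of the work surface, level with it; the furniture and walls round the work are solid. World frame = base frame: x ahead of the robot, y to its left, z up, the work surface at z = 0. Lengths are in m, angles in rad, forces in N, time in s.
With the tool pointing down it reaches from about 0.4 to 0.75 m from the base axis. Payload 19.5 kg.
Tool frame: the origin (TCP) lies on the centre line of the jaws, within the pads' length; the fingertips stand 25 mm ahead of it and the grasp point (between the pads) lies 6 mm ahead of it (arm.nose_length is the distance from the TCP to the fingertips, in m); z points along the fingers, y is the line along which they close (so a half turn about z gives the same grasp; the last joint's range is limited). The gripper opens to 85 mm and grips with 20 to 120 N. Pads are 22 mm wide; open, the fingers measure 114 mm over their backs; the gripper's body (76 mm by 85 mm) begins 54 mm behind the grasp point. The pads swing forward as they close: fully open they stand 13 mm farther back than shut.
Start: joints at [-0.042, 0.707, -0.028, 1.485, 0.022, 0.951, -0.075], TCP at [0.575, 0, 0.256] pointing down, gripper open.
Joint ranges: [-2.71, 2.71], [-0.32, 2.16], [-1.57, 1.52], [0, 2.45], [-1.46, 4.6], [0, 2.02], [-2.83, 2.83]. Speed limits (rad/s): [1.89, 1.89, 2.57, 2.57, 3.01, 3.01, 3.01].

### API

Orientations are given as a unit quaternion [w, x, y, z].
In Python, from plant import arm gives the robot as it stands. The module is installed in compiled form; this text tells all that it offers.
- The arm moves only by the tool send_rows, never from a script. Its argument "plan" is a list that holds one entry, the list of rows, each a list of 5 numbers: the shift along the tool's x, y, z in mm, then the turn about the tool's z in rad, then the opening, from 0 (shut) to 1 (fully open). A call has exactly 10 rows; each row shifts and turns the commanded pose from where the row before left it, along the tool's axes as they then stand; what a row does not reach is not made up. A row lasts 1/12 s, in which the tool goes at most 41.7 mm and 7.16 degrees, less where a joint would pass 70% of its speed; a pose out of reach is approached as far as the arm can. A call with a gripper value outside its range is refused whole. The fingers move at their own pace and stop on an object; "newtons" is the grip in N (left out, the last holds). Time passes only in rows, so rows that do not move let the fingers close, or fill a call up. It gives the time, the measured TCP pose, the force, the opening and the grip force at its end, in the units of the state.
- arm.sense(): the state, without advancing time (a new reading comes with each control period).
- arm.capture(name): name is "scene" or "side" or "wrist"; returns a dict with "img" (384x512x3 uint8, red, green, blue), "depth" (384x512 float32, m along the optical axis (not along the pixel's ray), 0 where there is no reading), "fovy" (degrees; the focal length in pixels is half the picture's height over the tangent of half this angle, whatever the lens; pixels are square), "cx", "cy" (the principal point, pixels), "camera_from_world" (4x4, takes a point from world to camera coordinates); the wrist camera has in their place "T_tool_cam" (4x4, takes a point from camera to tool coordinates, whose origin is the TCP and whose axes are the flange's). Camera axes: x right, y down, z forward; pixel columns grow to the right and rows downward; lengths in m; the calibration is good to about 2 mm. The wrist camera is an equidistant fisheye: a pixel r from the principal point sees the ray r / f radians off the axis. A picture is of the moment at which its call begins: read the wrist's pose just before it.
- arm.close_job(): hands the job in; it is judged then, once.
The state is a dict: "t": time; "joints": joint angles; "dq": joint speeds; "joint_efforts": joint torques, N m; "ee_pos": TCP position; "orientation": TCP orientation; "ft_force": force on the tool from outside, world axes, zero at the start; "ft_torque": the same for the moment, N m; "opening": finger opening in m; "grasp_force": force on a finger pad.
Only numpy, scipy, OpenCV 4.12 (cv2) and the standard library are available. Lean on these libraries where they do the work, as an engineer would, in place of code of your own. Each camera call takes 0.05 s, during which the arm holds its last target. There are 200 camera calls.

### The job

Refit the cathode take-off clamp: with the screwdriver from the wooden block, turn both slotted quarter-turn fasteners of the clamp's foot clockwise to their stops, so that the clamp cannot rock off its board. Then push the clamp's sprung key down with the screwdriver blade until the jaw stands about 10 mm open, ready for the 8 mm copper hanger rod, and finish still holding it there with the screwdriver in the gripper; touch fasteners and key only with the screwdriver and leave the other things where they lie.

Things in the scene. Friction and masses are not known exactly. Their poses are not given: they have to be found in the camera images.
- screwdriver: Screwdriver, wooden handle, 135 mm, 0.08-0.15 kg, upright in the block's middle hole. Origin: blade tip, mid-edge; z up the handle, x along the blade's width. Blade 14 mm wide, 2.8 thick (y), 2 at the edge. Collar on the block 65 mm above the tip. Handle 78 to 135 mm above the tip; from 88 to 122 it has two broad flats facing +y and -y, 22 mm apart, over 20 mm wide; it is 29-33 mm over x.
- tool_block: Fixed block of brown wood 56 x 110 x 70 mm (x, y, z) with a 17.5 mm hole through its middle, in which the screwdriver stands, and two smaller empty holes. Origin: centre of its underside. Behind it stands the rectifier cabinet, 163 mm high, whose right front corner juts towards the way to the clamp: carry the tool over it or round it.
- clamp_block: The take-off clamp: grey board 120 x 170 x 12 mm (x, y, z), fixed to the worktop, with the clamp's aluminium foot, bearing cheeks (65 mm high, 45 mm over both) and grooved copper lower jaw (+x end). Origin: centre of the board's underside; x runs from the key towards the jaw, y along the board. The fasteners stand at x = 0, y = +58 mm (left) and -58 mm (right).
- left_screw_slot (a point): Middle of the top of the left slotted steel fastener head, 33 mm above the worktop; its x axis lies along the slot. Head 23 mm across. The slot runs right through the head, is 4.2 mm wide and 7 mm deep, chamfered to 7.2 mm at the mouth. It turns with the fastener.
- left_screw (a joint): Turn of the left fastener, rad: 0 open (slot across the board, along x), growing clockwise seen from above to its stop at 1.571 (locked, slot along the board). It starts between 0 and 0.45 and stays where it is left; about 0.06 N m turns it.
- right_screw_slot (a point): The same point and axes on the right slotted steel fastener head, of the same size.
- right_screw (a joint): Turn of the right fastener, as on the left.
- key_groove (a point): Middle of the floor of the groove in the brass key's front pad, 60 mm above the worktop at rest, 45 mm in front (-x) of the pivot. The groove is 8 mm wide, 3 mm deep, 30 mm long and runs along the board (y), like the slots of locked fasteners. The point sinks with the key: 10 mm down is 10 mm of jaw opening.
- key_jaw (a point): Middle of the underside of the copper upper jaw on the rear end of the key, 45 mm behind (+x) the pivot. At rest it is 50 mm above the worktop, closed on the lower jaw; its rise is the jaw opening.
- clamp_key (a joint): Turn of the key about its pivot (52 mm above the worktop, at the middle of the clamp), rad: 0 jaw closed, 0.22 jaw 10 mm open, 0.40 key on its rubber stop (17 mm). A spring returns it: 4.5 N at the groove starts it, about 9.5 N holds it at 0.22, 14.5 N at the stop.
- hanger_rod: Bystander: loose copper rod 8 mm thick, 125 mm long with one bent end, lying behind the clamp. Origin: about the middle of the rod, on the worktop.
- spare_clip_0: Bystander: loose black binder clip, 19 x 46 x 13 mm. Origin: centre of its underside.
- paint_brush: Bystander: loose brush, 147 x 9 x 9 mm, at the left. Origin: centre of its underside.

How it is judged:
On the way, in this order (a step that is already met when the one before it is completed fails the run):
1. both fasteners turned clockwise to their stops with the screwdriver (value of joint each of left_screw, right_screw above 1.43 rad), for 0.2 s.
2. the key held down by the screwdriver with the jaw about 10 mm open (value of joint clamp_key between 0.15 and 0.29 rad and contact force between screwdriver and clamp_key above 3 N and contact force between the fingers and screwdriver above 2 N), for 0.5 s.
At the end, for the whole second after the job is handed in: Both fasteners are at their stops (over 1.43 of 1.571 rad); the key is held by the screwdriver blade (over 3 N) at 0.15 to 0.29 rad, which is 7 to 13 mm of jaw opening, and at rest; the fingers grip the screwdriver (all of step 1 and all of step 2 and velocity of joint clamp_key between -0.1 and 0.1 rad/s); the arm keeps its last pose, push and grip.
It fails at once if the fingers touch a fastener or the key (contact force between the fingers and left_screw above 1 N or contact force between the fingers and right_screw above 1 N or contact force between the fingers and clamp_key above 1 N).
It fails at once if a bystander is moved more than 30 mm (distance of any of hanger_rod, spare_clip_0, paint_brush from where it was at the start of the episode above 0.03 m).
It also fails if it takes over 69 s, if anything falls off the work surface, if the arm or the gripper's body presses on something with over 40 N, if the wrist force passes 120 N, or if a joint passes its speed limit or range.

## Working session

There is one attempt and no reset: what is moved stays moved. The work goes in short steps, Python scripts to look and compute and a tool call to move; the robot and the scene stay as the last step left them, time stands still between calls to the robot, and variables do not carry over. Pictures are saved under pics/ and viewed, at most 10 in all, crops included, and the job is handed in when it is done.

Besides the shell and the picture viewer there is one more tool, called after "Request:" in YAML: its name, and indented under it one key for each argument. send_rows: Moves the arm, as the interface text tells. Its arguments: {"type":"object","properties":{"plan":{"type":"array","items":{"type":"array","items":{"type":"array","items":{"type":"number"}}}},"newtons":{"type":"number"}},"required":["plan"]}

```bash
mkdir -p pics; cat > h.py <<'E'
import numpy as np, cv2
from plant import arm
from scipy.spatial.transform import Rotation as R
def snap(n,f):
    s=arm.sense(); c=arm.capture(n); cv2.imwrite('pics/'+f+'.png',c['img'][:,:,::-1])
    d={k:v for k,v in c.items()}; d['p']=s['ee_pos']; d['q']=s['orientation']; d['name']=n
    np.save('pics/'+f+'.npy',d,allow_pickle=True); return d
def load(f): return np.load('pics/'+f+'.npy',allow_pickle=True).item()
def ray(c,u,v):
    """origin, directions(world) for pixels"""
    u=np.atleast_1d(u).astype(float);v=np.atleast_1d(v).astype(float)
    f=192/np.tan(np.radians(c['fovy'])/2); x=u-c['cx'];y=v-c['cy']
    if 'T_tool_cam' in c:
        r=np.hypot(x,y)+1e-9; th=r/f
        d=np.stack([x/r*np.sin(th),y/r*np.sin(th),np.cos(th)],-1)
        q=np.array(c['q']); T=np.eye(4);T[:3,:3]=R.from_quat(q[[1,2,3,0]]).as_matrix();T[:3,3]=c['p'];T=T@np.array(c['T_tool_cam'])
    else:
        d=np.stack([x/f,y/f,np.ones_like(x)],-1); T=np.linalg.inv(np.array(c['camera_from_world']))
    return T[:3,3],d@T[:3,:3].T
def onz(c,u,v,z):
    o,d=ray(c,u,v); return o+d*((z-o[2])/d[:,2])[:,None]
def pt(c,u,v):
    """by depth; whole arrays"""
    u=np.atleast_1d(u);v=np.atleast_1d(v)
    o,d=ray(c,u,v); z=c['depth'][v,u]
    if 'T_tool_cam' in c:
        f=192/np.tan(np.radians(c['fovy'])/2); th=np.hypot(u-c['cx'],v-c['cy'])/f; return o+d*(z/np.cos(th))[:,None]
    return o+d*z[:,None]
E
python3 - <<'E'
from h import *
s=arm.sense(); print(s); print(arm.nose_length)
for n in ['scene','side','wrist']:
    c=snap(n,n+'0'); print(n,c['fovy'],c['cx'],c['cy'], c.get('T_tool_cam'))
a=[cv2.imread(f'pics/{n}0.png') for n in ['scene','side','wrist']]
E
```

```text
{'t': 0.0, 'joints': array([-0.04167719,  0.70707642, -0.02759613,  1.48500178,  0.02199839,
        0.95089575, -0.07548173]), 'dq': array([ 0.00110413,  0.00069078, -0.00110724,  0.00052214,  0.00168291,
       -0.00276271, -0.00090682]), 'joint_efforts': array([-3.35119905e-03, -8.83210659e+01,  1.23306759e+00, -2.36173260e+01,
        1.66974653e-02,  6.38553465e-03, -2.14882397e-05]), 'ee_pos': array([ 5.74763269e-01, -2.28363735e-05,  2.55842244e-01]), 'orientation': array([-3.64482353e-04,  7.07114170e-01,  7.07099186e-01, -3.97636215e-04]), 'ft_force': array([-0.16386842, -0.35451316,  0.90087508]), 'ft_torque': array([-0.01639865, -0.017401  , -0.03862677]), 'grasp_force': 0.0, 'opening': 0.08558129629717712}
0.025
scene 53.55829858022551 255.11587364215478 195.95691739212756 None
side 53.34001858830955 257.17794451551606 191.1856563828595 None
wrist 65.70646984690485 251.51617999145026 190.52043419356798 [[ 1.04236471e-04 -9.48674149e-01 -3.16255193e-01  8.06430481e-02]
 [ 9.99999399e-01  4.44146304e-04 -1.00271463e-03 -3.56824049e-04]
 [ 1.09171302e-03 -3.16254899e-01  9.48673625e-01 -1.16996518e-01]
 [ 0.00000000e+00  0.00000000e+00  0.00000000e+00  1.00000000e+00]]
```

View pics/scene0.png

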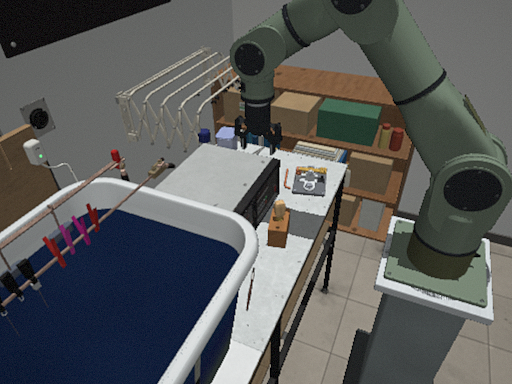

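View pics/side0.png

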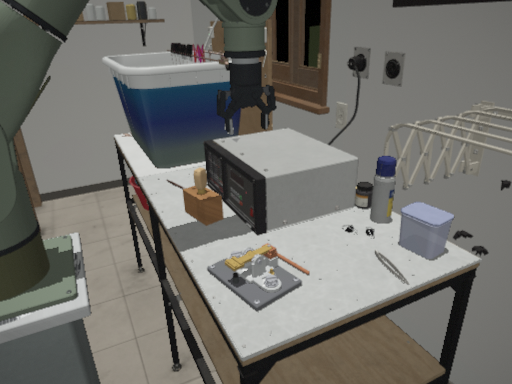

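View pics/wrist0.png

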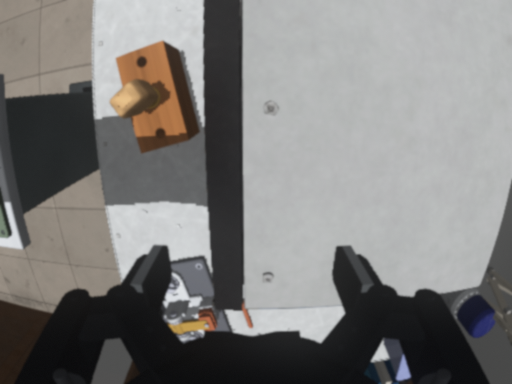

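The side view shows the block (203,205) with the screwdriver, the cabinet (270,170), and the clamp board (255,272). The wrist view shows the block (158,97), the handle (125,100) and part of the clamp (190,300).

```bash
python3 - <<'E'
from h import *
c=load('wrist0'); 
v,u=np.mgrid[20:220,90:245]; v=v.ravel();u=u.ravel(); P=pt(c,u,v); im=c['img'][v,u].astype(int)
sat=im.max(1)-im.min(1)
m=(abs(P[:,2]-.07)<.006)&(sat>50); Q=P[m]; print('block top',m.sum(),cv2.minAreaRect(Q[:,:2].astype(np.float32)),Q.mean(0))
m=(P[:,2]>.085)&(sat>30)&(P[:,0]<.56); Q=P[m]; print('handle',m.sum())
for z in np.arange(.085,.155,.01):
    k=abs(Q[:,2]-z)<.005
    if k.sum()>5: print(round(z,3),k.sum(),Q[k].mean(0),cv2.minAreaRect(Q[k][:,:2].astype(np.float32)))
print('cab max z',P[P[:,2]>.15][:,2].max() if (P[:,2]>.15).any() else 0, P[P[:,2]>.155][:,0].min())
for n in ['scene0','side0']:
    c=load(n); v,u=np.mgrid[150:300,150:350];v=v.ravel();u=u.ravel();P=pt(c,u,v);im=c['img'][v,u].astype(int)
    m=(P[:,2]>.007)&(P[:,2]<.017)&(P[:,1]<-.1)&(P[:,0]<.75); print(n,'board',m.sum(),cv2.minAreaRect(P[m][:,:2].astype(np.float32)))
    w=P[m]; print(w.min(0),w.max(0))
    m=(P[:,2]>.12)&(im.max(1)-im.min(1)>30)&(P[:,0]<.5)&(P[:,2]<.16); print('handle',m.sum(),P[m].mean(0) if m.any() else 0, P[m][:,2].max() if m.any() else 0)
    m=(P[:,2]>.15)&(P[:,2]<.18)&(P[:,1]<.4); Q=P[m]
    if m.any(): print('cab',cv2.minAreaRect(Q[:,:2].astype(np.float32)), cv2.boxPoints(cv2.minAreaRect(Q[:,:2].astype(np.float32))))
E
```

```text
block top 3258 ((0.467557430267334, 0.08592233061790466), (0.05664356052875519, 0.10206393152475357), 12.934460639953613) [0.47161535 0.08890271 0.06944231]
handle 1039
0.095 46 [0.47674259 0.07977161 0.09619703] ((0.47702619433403015, 0.07940199971199036), (0.032389085739851, 0.013953889720141888), 71.03544616699219)
0.105 41 [0.47645588 0.08329069 0.10497721] ((0.4759564995765686, 0.07895384728908539), (0.034400176256895065, 0.013343351893126965), 67.17889404296875)
0.115 58 [0.47920968 0.08844375 0.11504372] ((0.4761614203453064, 0.079926997423172), (0.03515518456697464, 0.015171892009675503), 70.75119018554688)
0.125 109 [0.48075861 0.08861577 0.12639376] ((0.4777621328830719, 0.08081281185150146), (0.033101048320531845, 0.014860760420560837), 73.06512451171875)
0.135 721 [0.47142101 0.08234281 0.13672464] ((0.4694283604621887, 0.0824163556098938), (0.029577583074569702, 0.020682238042354584), 36.080238342285156)
0.145 64 [0.46846575 0.08252698 0.14040566] ((0.46787863969802856, 0.08253762125968933), (0.0163288414478302, 0.011099874041974545), 23.251306533813477)
cab max z 0.3729
[... 296 characters left out ...]

cab ((0.6871397495269775, 0.04760055989027023), (0.313554048538208, 0.30088385939598083), 89.86280059814453) [[ 0.53632283 -0.10881577]
 [ 0.8372059  -0.10953626]
 [ 0.83795667  0.2040169 ]
 [ 0.5370736   0.20473738]]
side0 board 1604 ((0.5757273435592651, -0.18781477212905884), (0.38252127170562744, 0.1891898810863495), 25.352680206298828)
[ 0.38861451 -0.32682684  0.00703566] [ 0.74769183 -0.10023253  0.01698804]
handle 95 [0.46499658 0.07357586 0.12987169] 0.13939580179084643
cab ((0.6883445978164673, 0.0308731347322464), (0.2866462171077728, 0.3009616434574127), 89.5533676147461) [[ 0.53675115 -0.1112726 ]
 [ 0.8377036  -0.11361864]
 [ 0.83993804  0.17301887]
 [ 0.5389856   0.17536491]]
```

Request:
send_rows:
  plan:
    - [[14,-17.5,0,0,1],[14,-17.5,0,0,1],[14,-17.5,0,0,1],[14,-17.5,0,0,1],[14,-17.5,0,0,1],[14,-17.5,0,0,1],[0,0,0,0.11,1],[0,0,0,0.11,1],[0,0,0,0.11,1],[0,0,0,0,1]]

```text
t: 0.98
ee_pos: [0.4699, 0.0842, 0.2562]
orientation: [0.0, 0.815, 0.579, -0.0]
ft_force: [-1.1, -0.1, -0.2]
opening: 0.0856
grasp_force: 0.0
```

```bash
python3 - <<'E'
from h import *
c=snap('wrist','wrist1'); print(c['p'],c['q'])
v,u=np.mgrid[0:384,0:512]; v=v.ravel();u=u.ravel(); P=pt(c,u,v); im=c['img'][v,u].astype(int)
sat=im.max(1)-im.min(1); n=np.hypot(P[:,0]-.468,P[:,1]-.084)<.08
m=n&(abs(P[:,2]-.07)<.004)&(sat>50); print('block top',m.sum(),cv2.minAreaRect(P[m][:,:2].astype(np.float32)))
h=n&(P[:,2]>.09)&(P[:,2]<.15)&(sat>30)&(np.hypot(P[:,0]-.468,P[:,1]-.084)<.03)
for z in [.095,.105,.115,.125,.135]:
    k=h&(abs(P[:,2]-z)<.005)
    if k.sum()>5: print(z,k.sum(),P[k].mean(0),cv2.minAreaRect(P[k][:,:2].astype(np.float32)))
k=h&(P[:,2]>.136); print(P[k].mean(0),P[h][:,2].max())
c=load('side0');v,u=np.mgrid[230:310,200:310];v=v.ravel();u=u.ravel();P=pt(c,u,v)
m=(P[:,2]>.009)&(P[:,2]<.015); g=np.zeros((384,512),np.uint8);g[v[m],u[m]]=255
n,l,st,ce=cv2.connectedComponentsWithStats(cv2.morphologyEx(g,cv2.MORPH_OPEN,np.ones((3,3))));i=1+st[1:,4].argmax()
vv,uu=np.nonzero(l==i);Q=onz(c,uu,vv,.012);r=cv2.minAreaRect(Q[:,:2].astype(np.float32));print(r,cv2.boxPoints(r))
E
```

```text
[0.4698898  0.08419649 0.25622208] [ 2.01068710e-05  8.15192193e-01  5.79190527e-01 -1.46172617e-04]
block top 775 ((0.4632071554660797, 0.0993255004286766), (0.05582842603325844, 0.07660800218582153), 11.597415924072266)
0.095 38 [0.46836961 0.0918658  0.09618239] ((0.46832865476608276, 0.09142008423805237), (0.03215916454792023, 0.01401575468480587), 1.1660056114196777)
0.105 57 [0.46954888 0.09282619 0.10480617] ((0.4688724875450134, 0.09208879619836807), (0.03242824971675873, 0.013569299131631851), 2.2185111045837402)
0.115 96 [0.471928   0.09264523 0.11515297] ((0.4693338871002197, 0.09171506017446518), (0.015641016885638237, 0.03385039046406746), 89.24906158447266)
0.125 153 [0.47319121 0.09226252 0.12607517] ((0.46999114751815796, 0.09154415130615234), (0.015765942633152008, 0.033199965953826904), 87.7728271484375)
0.135 756 [0.46938122 0.08470925 0.13696318] ((0.468804270029068, 0.08344774693250656), (0.029415935277938843, 0.020564239472150803), 35.88685989379883)
[0.46853999 0.08304132 0.13826177] 0.14117258093519314
((0.46367886662483215, -0.2423214614391327), (0.11852946132421494, 0.16856178641319275), 13.509330749511719) [[ 0.38636553 -0.17421693]
 [ 0.4257422  -0.33811492]
 [ 0.5409922  -0.310426  ]
 [ 0.5016155  -0.146528  ]]
```

View pics/wrist1.png

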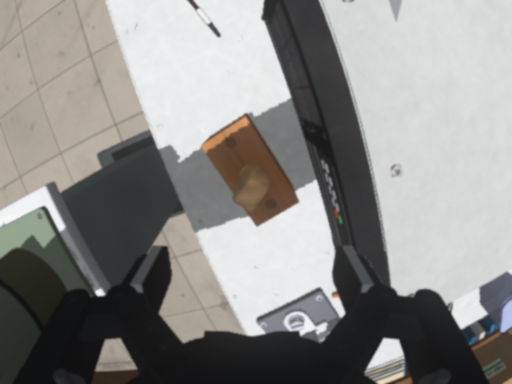

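The wrist view shows the block (250,170) with the handle (250,188) between the open fingers. The handle looks oblique to the block, so I'll check its yaw.

```bash
python3 - <<'E'
from h import *
for f in ['wrist0','wrist1']:
    c=load(f)
    v,u=np.mgrid[0:384,0:512]; v=v.ravel();u=u.ravel(); P=pt(c,u,v)
    k=(P[:,2]>.095)&(P[:,2]<.122)&(np.hypot(P[:,0]-.468,P[:,1]-.084)<.028); Q=P[k][:,:2]
    best=[]
    for a in range(0,180,4):
        n=np.array([-np.sin(np.radians(a)),np.cos(np.radians(a))]); d=Q@n
        for s in np.arange(d.min(),d.max(),.0005):
            i=abs(d-s)<.001; 
            if i.sum()>15: best.append((i.sum(),a,round(s-np.array([.4686,.0833])@n,4),round(np.ptp(Q[i]@np.array([n[1],-n[0]])),3)))
    print(len(Q),sorted(best)[::-1][:8])
    k=(P[:,2]>.131)&(P[:,2]<.145)&(np.hypot(P[:,0]-.468,P[:,1]-.084)<.03); 
    print(np.unique(P[k][:,2].round(3),return_counts=True))
    for z in (.133,.136,.138):
        q=P[k&(P[:,2]>z)][:,:2]; w,V=np.linalg.eigh(np.cov(q.T)); print(z,q.mean(0),np.degrees(np.arctan2(V[1,1],V[0,1]))%180,np.sqrt(w), cv2.minAreaRect(q.astype(np.float32))[1:])
E
```

```text
283 [(np.int64(170), 36, np.float64(-0.0113), np.float64(0.03)), (np.int64(162), 36, np.float64(-0.0118), np.float64(0.029)), (np.int64(158), 40, np.float64(-0.0116), np.float64(0.028)), (np.int64(143), 32, np.float64(-0.0113), np.float64(0.027)), (np.int64(140), 36, np.float64(-0.0108), np.float64(0.03)), (np.int64(134), 40, np.float64(-0.0111), np.float64(0.029)), (np.int64(134), 32, np.float64(-0.0118), np.float64(0.026)), (np.int64(129), 36, np.float64(-0.0123), np.float64(0.025))]
(array([0.131, 0.132, 0.133, 0.134, 0.135, 0.136, 0.137, 0.138, 0.139,
       0.14 , 0.141, 0.142]), array([  9,  37,  23,  32,  47,  75, 108, 147, 158, 100,  17,   1]))
0.133 [0.47017004 0.082198  ] 38.27293273601501 [0.0055478  0.00787127] ((0.028960488736629486, 0.020241469144821167), 35.77723693847656)
0.136 [0.46943496 0.08232991] 34.09722459076579 [0.00521305 0.00713327] ((0.02630402147769928, 0.019140327349305153), 35.2446174621582)
0.138 [0.46888    0.08205741] 35.2203692796534 [0.00435688 0.00581369] ((0.024362288415431976, 0.016283368691802025), 29.517271041870117)
197 [(np.int64(114), 36, np
[... 321 characters left out ...]
4(0.026)), (np.int64(90), 40, np.float64(0.01), np.float64(0.028)), (np.int64(86), 128, np.float64(-0.0148), np.float64(0.02))]
(array([0.131, 0.132, 0.133, 0.134, 0.135, 0.136, 0.137, 0.138, 0.139,
       0.14 , 0.141]), array([ 10,  27,  25,  30,  50,  74, 141, 141, 183,  85,   8]))
0.133 [0.46882693 0.08374663] 33.020580973110356 [0.00555685 0.00782991] ((0.028251059353351593, 0.01997346058487892), 35.88685607910156)
0.136 [0.46847861 0.08301387] 35.80472982711984 [0.00516338 0.00723116] ((0.026537541300058365, 0.018887292593717575), 32.57225799560547)
0.138 [0.46840326 0.08253543] 30.32640947586836 [0.00415225 0.00548952] ((0.022475870326161385, 0.016997726634144783), 41.704063415527344)
```

Request:
send_rows:
  plan:
    - [[-40,10,4,0,1],[-40,10,4,0,1],[-40,10,4,0,1],[-40,10,4,0,1],[-40,10,4,0,1],[-40,10,4,0,1],[-40,10,4,0,1],[-40,10,4,0,1],[-40,10,4,0,1],[-39,10,4,0,1]]

```text
t: 1.87
ee_pos: [0.4344, -0.3282, 0.2161]
orientation: [-0.0, 0.812, 0.583, 0.0]
ft_force: [0.7, 0.5, 1.1]
opening: 0.0852
grasp_force: 0.0
```

```bash
python3 - <<'E'
from h import *
c=snap('wrist','wrist2'); print(c['p'],c['q'],arm.sense()['joints'][6])
im=cv2.imread('pics/wrist2.png'); cv2.imwrite('pics/w2c.png',cv2.resize(im[0:290,110:420],None,fx=2,fy=2,interpolation=cv2.INTER_CUBIC))
v,u=np.mgrid[0:384,0:512]; v=v.ravel();u=u.ravel(); P=pt(c,u,v)
m=(abs(P[:,2]-.012)<.004)&(np.hypot(P[:,0]-.464,P[:,1]+.242)<.13)
g=np.zeros((384,512),np.uint8);g[v[m],u[m]]=255
n,l,st,ce=cv2.connectedComponentsWithStats(cv2.morphologyEx(g,cv2.MORPH_OPEN,np.ones((3,3))));i=1+st[1:,4].argmax()
vv,uu=np.nonzero(l==i);Q=onz(c,uu,vv,.012);r=cv2.minAreaRect(Q[:,:2].astype(np.float32));print(r,cv2.boxPoints(r))
E
```

```text
[ 0.43444685 -0.3282276   0.21605186] [-6.13611709e-05  8.12496409e-01  5.82966190e-01  4.89840825e-05] 0.25784712266694565
((0.4753245711326599, -0.28450626134872437), (0.11967924237251282, 0.0751860961318016), 12.320713996887207) [[ 0.4088414  -0.26054785]
 [ 0.4248849  -0.3340023 ]
 [ 0.5418078  -0.30846468]
 [ 0.5257642  -0.23501024]]
```

View pics/w2c.png

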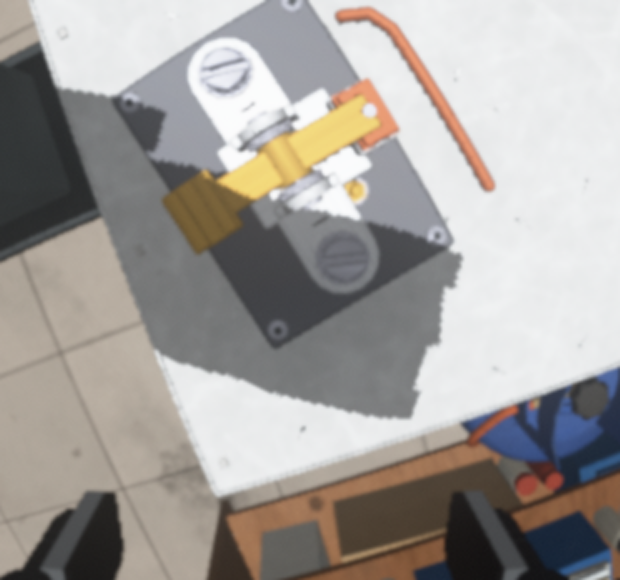

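The crop shows the left fastener at (224,70), the right at (344,257), and the key pad at (203,212), with grooves along the board. I'll rectify these onto their planes.

```bash
cat >> h.py <<'E'
def rect(c,x,y,z,half,n=260,yaw=0):
    """top view patch: right=board x (yaw), up=board y"""
    T=np.linalg.inv(_T(c)); g=np.linspace(-half,half,n); X,Y=np.meshgrid(g,-g)
    W=np.stack([x+X*np.cos(yaw)-Y*np.sin(yaw),y+X*np.sin(yaw)+Y*np.cos(yaw),0*X+z],-1)
    p=W@T[:3,:3].T+T[:3,3]; f=192/np.tan(np.radians(c['fovy'])/2)
    r=np.hypot(p[...,0],p[...,1])+1e-9; th=np.arctan2(r,p[...,2])
    U=c['cx']+f*th*p[...,0]/r; V=c['cy']+f*th*p[...,1]/r
    m=lambda a,i:cv2.remap(a,U.astype(np.float32),V.astype(np.float32),i)
    return m(c['img'][:,:,::-1].copy(),cv2.INTER_CUBIC),m(c['depth'],cv2.INTER_NEAREST)
def _T(c):
    q=np.array(c['q']); T=np.eye(4);T[:3,:3]=R.from_quat(q[[1,2,3,0]]).as_matrix();T[:3,3]=c['p'];return T@np.array(c['T_tool_cam'])
E
python3 - <<'E'
from h import *
c=load('wrist2')
v,u=np.mgrid[0:200,150:330]; v=v.ravel();u=u.ravel(); P=pt(c,u,v)
cs=[]
for n,(a,b) in dict(L=(222,35),R=(282,128.5)).items():
    p=onz(c,a,b,.033)[0]
    k=(abs(P[:,2]-.033)<.003)&(np.hypot(*(P[:,:2]-p[:2]).T)<.018); (cc,rr)=cv2.minEnclosingCircle(P[k][:,:2].astype(np.float32))
    print(n,p,k.sum(),P[k].mean(0),cc,rr); cs.append(P[k].mean(0)[:2])
d=cs[0]-cs[1]; print('dist',np.hypot(*d),'yaw',np.degrees(np.arctan2(d[1],d[0]))-90,'centre',(cs[0]+cs[1])/2)
p=onz(c,211.5,106,.062)[0]
k=(P[:,2]>.054)&(P[:,2]<.07)&(np.hypot(*(P[:,:2]-p[:2]).T)<.03)&((c['img'][v,u].astype(int)[:,0]-c['img'][v,u].astype(int)[:,2])>25)
print('key',p,P[k].mean(0),cv2.minAreaRect(P[k][:,:2].astype(np.float32)))
yaw=np.radians(13)
o=[rect(c,*cs[0],.033,.02,yaw=yaw)[0],rect(c,*cs[1],.033,.02,yaw=yaw)[0],rect(c,p[0],p[1],.062,.03,yaw=yaw)[0]]
o=[cv2.normalize(x,None,0,255,cv2.NORM_MINMAX) for x in o]
for x in o: cv2.drawMarker(x,(130,130),(0,0,255),0,12)
cv2.imwrite('pics/r2.png',np.hstack(o))
E
```

```text
L [ 0.45198394 -0.18401916  0.033     ] 298 [ 0.4516612  -0.18272898  0.03210252] (0.4516940414905548, -0.18256030976772308) 0.011646056547760963
R [ 0.47817444 -0.29381384  0.033     ] 281 [ 0.47780711 -0.29523191  0.03202905] (0.47758403420448303, -0.29518264532089233) 0.01148920226842165
dist 0.11550115794199695 yaw 13.083408045451108 centre [ 0.46473416 -0.23898044]
key [ 0.42240529 -0.24944231  0.062     ] [ 0.42757046 -0.24735347  0.06025778] ((0.4297391176223755, -0.2465110421180725), (0.044165145605802536, 0.031754568219184875), 14.136577606201172)
```

View pics/r2.png

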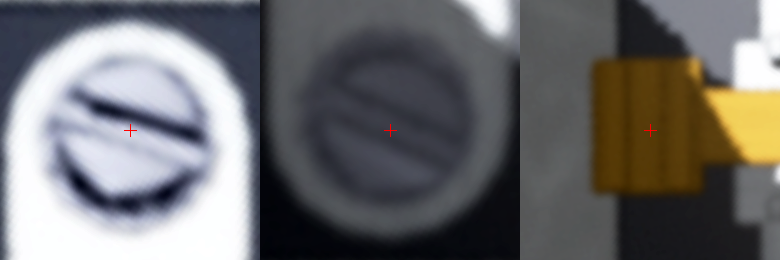

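The rectified heads show both slots turned about 20° clockwise from board x, so each joint is near 0.35 rad. The groove is within 1 mm of the marker. Clamp yaw is 13.1°. Next I go back to grasp the screwdriver, with the gripper reversed to leave enough last-joint range.

Request:
send_rows:
  plan:
    - [[40,-10,0,0,1],[40,-10,0,0,1],[40,-10,0,0,1],[40,-10,0,0,1],[40,-10,0,0,1],[40,-10,0,0,1],[40,-10,0,0,1],[40,-10,0,0,1],[40,-10,0,0,1],[40.6,-9,0,0,1]]

```text
t: 2.75
ee_pos: [0.4711, 0.0873, 0.2163]
orientation: [-0.0, 0.812, 0.583, -0.0]
ft_force: [0.5, -0.1, 0.3]
opening: 0.0855
grasp_force: 0.0
```

Request:
send_rows:
  plan:
    - [[0,0,0,-0.12,0.7],[0,0,0,-0.12,0.7],[0,0,0,-0.12,0.7],[0,0,0,-0.12,0.7],[0,0,0,-0.12,0.7],[0,0,0,-0.12,0.7],[0,0,0,-0.12,0.7],[0,0,0,-0.12,0.7],[0,0,0,-0.12,0.7],[0,0,0,-0.12,0.7]]

```text
t: 3.58
ee_pos: [0.4715, 0.0852, 0.2163]
orientation: [0.0, 0.338, 0.941, 0.0]
ft_force: [0.1, -0.7, 0.3]
opening: 0.0599
grasp_force: 0.0
```

Request:
send_rows:
  plan:
    - [[0,0,0,-0.12,0.7],[0,0,0,-0.12,0.7],[0,0,0,-0.12,0.7],[0,0,0,-0.12,0.7],[0,0,0,-0.12,0.7],[0,0,0,-0.12,0.7],[0,0,0,-0.12,0.7],[0,0,0,-0.12,0.7],[0,0,0,-0.12,0.7],[0,0,0,-0.12,0.7]]

```text
t: 4.42
ee_pos: [0.4716, 0.0852, 0.2164]
orientation: [0.0, -0.252, 0.968, 0.0]
ft_force: [-1.0, -0.4, -0.3]
opening: 0.06
grasp_force: 0.0
```

```bash
python3 - <<'E'
from h import *
c=snap('wrist','wrist3'); q=c['q']; print(c['p'],np.degrees(2*np.arctan2(q[2],q[1])),arm.sense()['joints'][6])
v,u=np.mgrid[0:384,0:512]; v=v.ravel();u=u.ravel(); P=pt(c,u,v)
k=(P[:,2]>.131)&(P[:,2]<.145)&(np.hypot(P[:,0]-.468,P[:,1]-.084)<.03); q=P[k][:,:2]
print(q.mean(0),cv2.minAreaRect(q.astype(np.float32)))
k=(P[:,2]>.136)&(P[:,2]<.145)&(np.hypot(P[:,0]-.468,P[:,1]-.084)<.03); q=P[k][:,:2]
print(q.mean(0),cv2.minAreaRect(q.astype(np.float32)))
E
```

```text
[0.47161183 0.08516269 0.21640619] 209.17748230942576 1.2536553368898333
[0.46586414 0.08091441] ((0.46706074476242065, 0.08151036500930786), (0.02946597896516323, 0.02072582021355629), 35.63853454589844)
[0.46720741 0.08160578] ((0.4676486551761627, 0.08192535489797592), (0.02670210227370262, 0.018997570499777794), 35.805389404296875)
```

Request:
send_rows:
  plan:
    - [[0,0,0,-0.113,0.7],[4.5,0,0,0,0.7],[0,0,15,0,0.7],[0,0,15,0,0.7],[0,0,15,0,0.7],[0,0,15,0,0.7],[0,0,15,0,0.7],[0,0,15,0,0.7],[0,0,8,0,0.7],[0,0,0,0,0.7]]

```text
t: 5.3
ee_pos: [0.4672, 0.0825, 0.1173]
orientation: [-0.001, -0.301, 0.954, 0.0]
ft_force: [0.5, 0.4, -0.2]
opening: 0.0601
grasp_force: 0.0
```

Request:
send_rows:
  newtons: 60
  plan:
    - [[0,0,0,0,0],[0,0,0,0,0],[0,0,0,0,0],[0,0,0,0,0],[0,0,0,0,0],[0,0,0,0,0],[0,0,0,0,0],[0,0,0,0,0],[0,0,0,0,0],[0,0,0,0,0]]

```text
t: 6.13
ee_pos: [0.468, 0.0826, 0.1191]
orientation: [0.001, -0.301, 0.954, -0.0]
ft_force: [-1.1, -1.0, 8.5]
opening: 0.0209
grasp_force: 58.1
```

```bash
python3 - <<'E'
from h import *
s=arm.sense();q=s['orientation'];print(s['joints'].round(3),s['ee_pos'],np.degrees(2*np.arctan2(q[2],q[1])),s['opening'],s['grasp_force'],s['ft_force'],s['ft_torque'])
E
```

```text
[ 0.031  0.837 -0.495  1.981  0.785  0.523  1.153] [0.46803801 0.08259953 0.11905228] 215.04348906749902 0.020942476009555858 58.06315110210562 [-1.12509664 -0.99580689  8.47084096] [-0.20832867  0.29336159 -0.04871873]
```

Request:
send_rows:
  plan:
    - [[0,0,-8,0,0],[0,0,-14,0,0],[0,0,-14,0,0],[0,0,-14,0,0],[0,0,-14,0,0],[0,0,-14,0,0],[0,0,-14,0,0],[0,0,-14,0,0],[0,0,-14,0,0],[0,0,-10,0,0]]

```text
t: 6.97
ee_pos: [0.4677, 0.0827, 0.2502]
orientation: [0.0, -0.301, 0.954, 0.0]
ft_force: [-0.2, -0.8, -0.9]
opening: 0.0213
grasp_force: 58.6
```

Request:
send_rows:
  plan:
    - [[10,-13,0,0,0],[20,-25,0,0,0],[21,-26,0,0,0],[21,-26,0,0,0],[21,-26,0,0,0],[21,-26,0,0,0],[21,-26,0,0,0],[20,-26,0,0,0],[10.6,-13.8,0,0,0],[0,0,0,0.1,0]]

```text
t: 7.8
ee_pos: [0.4506, -0.1866, 0.2485]
orientation: [-0.001, -0.252, 0.968, -0.0]
ft_force: [-0.3, -1.0, -1.0]
opening: 0.0216
grasp_force: 58.8
```

Request:
send_rows:
  plan:
    - [[0,0,0,0.1,0],[0,0,0,0.1,0],[0,0,0,0.1,0],[0,0,0,0.1,0],[0,0,0,0.1,0],[0,0,0,0.1,0],[0,0,15,0.023,0],[0,0,15,0,0],[0,0,15,0,0],[0,0,15,0,0]]

```text
t: 8.63
ee_pos: [0.4516, -0.1825, 0.1885]
orientation: [0.0, 0.055, 0.998, 0.0]
ft_force: [-0.0, 0.5, -2.0]
opening: 0.0214
grasp_force: 58.7
```

```bash
python3 - <<'E'
from h import *
c=snap('wrist','wrist4'); s=arm.sense();q=s['orientation'];print(s['joints'].round(3),s['ee_pos'],np.degrees(2*np.arctan2(q[2],q[1])),s['opening'],s['grasp_force'],s['ft_force'],s['ft_torque'])
im=cv2.imread('pics/wrist4.png'); cv2.imwrite('pics/w4c.png',cv2.resize(im[100:300,150:350],None,fx=3,fy=3,interpolation=cv2.INTER_CUBIC))
E
```

```text
[ 0.584  0.719 -0.473  1.881  0.506  0.666  1.264] [ 0.45079236 -0.18231498  0.18614609] 173.64921319895535 0.0211030578251292 58.71678453928325 [-0.99256172  0.26566373 -5.3878278 ] [ 0.07107624  0.0722925  -0.00304643]
```

View pics/w4c.png

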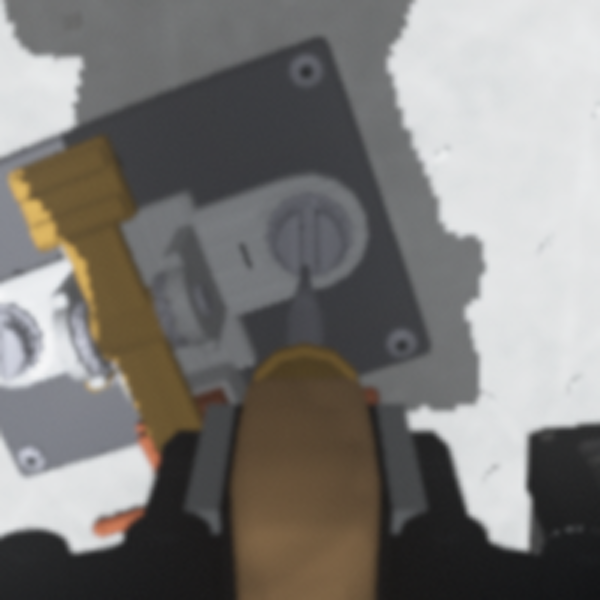

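The crop shows the blade tip at (303,268) and the left head's slot, which looks aligned, at (308,236).

```bash
python3 - <<'E'
from h import *
c=load('wrist4'); t=onz(c,251,189.3,.072)[0]; h=onz(c,252.7,178.7,.033)[0]
a=np.radians(173.65); ex=np.array([np.cos(a),np.sin(a)]); ey=np.array([np.sin(a),-np.cos(a)])
print(t,h,'tip rel TCP',(t-c['p'])[:2]@ex,(t-c['p'])[:2]@ey,'head rel TCP',(h-c['p'])[:2]@ex,(h-c['p'])[:2]@ey)
g=cv2.cvtColor(c['img'],cv2.COLOR_RGB2GRAY)
for r in range(168,196,2): print(r,g[r,240:266])
E
```

```text
[ 0.44644018 -0.18306252  0.072     ] [ 0.44875466 -0.18175659  0.033     ] tip rel TCP 0.005047740371536205 -0.001107901221528855 head rel TCP 0.0028918963025899034 0.0004459945731610455
168 [115 114 108 101  96  94  93  91  90  92  92  93  94  96  97  94  91  88
  88  91  93  95  98 103 111 116]
170 [107 100  96  93  91  87  83  83  84  85  88  94  97  97  92  81  81  83
  82  84  87  91  95  96 101 107]
172 [100  94  90  87  84  83  85  91  94  92  89  93  98  98  93  87  91  95
  93  89  85  85  89  91  93  99]
174 [ 93  88  84  83  86  92  97 100 100  94  88  92  96  97  93  89  93  99
 100 100  96  89  84  85  91  95]
176 [ 93  89  84  87  94  97  98 100  99  92  85  90  96  96  94  89  93  98
 100 101 100  96  89  85  89  93]
178 [ 89  86  88  93  96  97  99 101 100  94  89  94  97  97  94  89  93  98
 101 100  99  98  94  87  86  91]
180 [ 91  87  91  96  97  98  98 101  99  94  88  92  96  95  92  88  92  97
  99  99  99  98  97  91  87  90]
182 [ 94  88  92  95  97  97  99 101 100  94  89  92  95  96  93  88  91  96
 100 100  99  98  96  92  86  89]
184 [101  91  86  91  95  97  98 101 100  95  89  93  96  96  92  88  90  96
  99 100  99  96  93  87  90 100]
186 [110 101  91  87  90  94  98 100 100  95  90  92  96  96  92  86  88  96
  99  98  97  92  89  90  98 107]
188 [117 114 110 101  92  91  94  98  99  93  81  77  81  89  91  87  89  95
  98  96  94  92  96 104 112 115]
190 [119 118 117 114 110 104 100  97  95  87  72  64  68  80  88  88  91  95
  97 101 106 111 113 114 114 110]
192 [119 119 118 118 117 116 115 111 105  93  75  64  68  84 100 104 107 109
 110 112 114 111 107  99  90  80]
194 [119 121 121 120 120 120 119 117 109  90  72  65  69  82 102 111 111 111
 109 104  97  85  74  65  61  60]
```

Request:
send_rows:
  plan:
    - [[2,1.5,0,0,0],[0,0,8,0,0],[0,0,8,0,0],[0,0,8,0,0],[0,0,6,0,0],[0,0,3,0,0],[0,0,2,0,0],[0,0,2,0,0],[0,0,2,0,0],[0,0,0,0,0]]

```text
t: 9.52
ee_pos: [0.4498, -0.1809, 0.1491]
orientation: [-0.0, 0.055, 0.998, -0.0]
ft_force: [-0.3, 0.5, -0.6]
opening: 0.0211
grasp_force: 58.7
```

```bash
cat > look.py <<'E'
from h import *
import sys
c=snap('wrist',sys.argv[1]); s=arm.sense();q=s['orientation'];print(s['joints'].round(2),s['ee_pos'].round(4),'hd',round(np.degrees(2*np.arctan2(q[2],q[1]))%360,2),s['grasp_force'],s['ft_force'].round(1),s['ft_torque'].round(2))
im=cv2.imread('pics/'+sys.argv[1]+'.png'); cv2.imwrite('pics/'+sys.argv[1]+'c.png',cv2.resize(im[130:230,200:300],None,fx=5,fy=5,interpolation=cv2.INTER_CUBIC))
E
python3 look.py w5
```

```text
[ 0.55  0.77 -0.42  1.93  0.56  0.56  1.21] [ 0.4498 -0.1809  0.1493] hd 173.65 58.71576501958771 [ 0.1 -0.5 -0.8] [ 0.03 -0.01  0.08]
```

View pics/w5c.png

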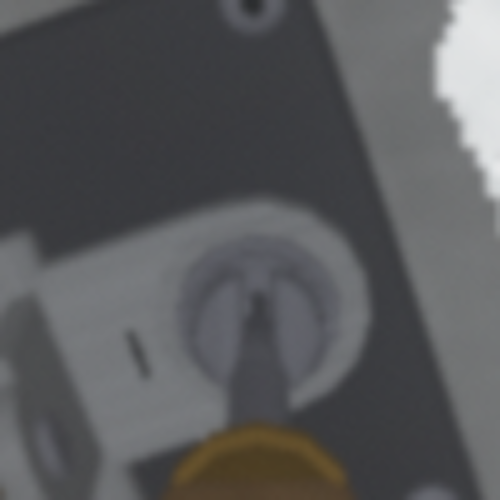

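The crop shows the blade (260,295) centred across the slot of the head (centre 260,318), but about 3.5 mm short along it.

Request:
send_rows:
  plan:
    - [[1.7,0,0,0,0],[1.8,0,0,0,0],[0,0,2,0,0],[0,0,2,0,0],[0,0,1,0,0],[0,0,1,0,0],[0,0,1,0,0],[0,0,0,0,0],[0,0,0,0,0],[0,0,0,0,0]]

```text
t: 10.4
ee_pos: [0.4464, -0.1805, 0.1423]
orientation: [-0.0, 0.055, 0.998, -0.0]
ft_force: [0.7, -0.1, -0.8]
opening: 0.0211
grasp_force: 58.7
```

Request:
send_rows:
  plan:
    - [[0,0,0,0.1,0],[0,0,0,0.1,0],[0,0,0,0.1,0],[0,0,0,0.1,0],[0,0,0,0.1,0],[0,0,0,0.1,0],[0,0,0,0.1,0],[0,0,0,0.1,0],[0,0,0,0.1,0],[0,0,0,0.1,0]]

```text
t: 11.23
ee_pos: [0.4477, -0.1792, 0.1424]
orientation: [0.001, 0.529, 0.849, 0.001]
ft_force: [7.7, 9.3, -4.0]
opening: 0.0213
grasp_force: 59.1
```

```bash
python3 look.py w6
```

```text
[ 0.39  0.76 -0.14  1.95  0.21  0.44  0.55] [ 0.4477 -0.1791  0.1424] hd 115.69 59.28344354859291 [ 5.5  8.  -3.5] [ 2.51 -1.89  0.1 ]
```

View pics/w6c.png

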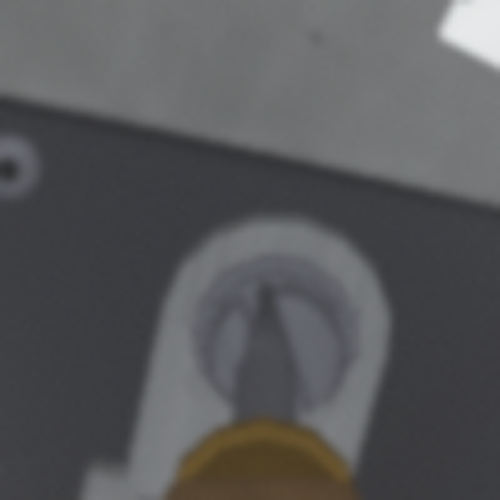

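The crop shows the head turned with the blade still in its slot, and the head centre about 1.3 mm right of the blade. I'll correct by +1.2 mm in y and continue turning.

Request:
send_rows:
  plan:
    - [[0,1.2,0,0,0],[0,0,0,0.06,0],[0,0,0,0.06,0],[0,0,0,0.05,0],[0,0,0,0.05,0],[0,0,0,0.03,0],[0,0,0,0.03,0],[0,0,0,0,0],[0,0,0,0,0],[0,0,0,0,0]]

```text
t: 12.12
ee_pos: [0.4489, -0.1788, 0.1424]
orientation: [0.001, 0.64, 0.768, 0.001]
ft_force: [6.8, 8.1, -3.5]
opening: 0.0213
grasp_force: 59.1
```

```bash
python3 look.py w7; python3 - <<'E'
from h import *
c=load('w7');q=c['q'];h=np.radians(np.degrees(2*np.arctan2(q[2],q[1])))
g=cv2.cvtColor(c['img'],cv2.COLOR_RGB2GRAY)
for r in range(178,196,2): print(r,g[r,238:272])
E
```

```text
[ 0.35  0.76 -0.07  1.94  0.11  0.44  0.39] [ 0.4488 -0.1788  0.1424] hd 100.4 59.116019805078395 [ 6.8  7.4 -2.7] [ 2.33 -2.08  0.08]
178 [ 79  89 101 113 122 127 129 128 129 129 129 127 126 126 127 127 126 126
 125 125 126 126 128 130 131 128 129 130 128 124 114 105  93  80]
180 [108 116 121 126 128 128 128 128 128 124 123 119 117 116 114 112 111 111
 110 111 113 117 121 125 128 128 128 130 130 129 126 123 119 108]
182 [123 124 123 125 127 127 125 120 112 106 106 105 105 104 103 104 105 107
 107 106 104 103 104 106 107 112 120 126 130 128 125 126 125 124]
184 [126 124 122 123 120 113 107 104 104 103 100  98  98  97  97  98 100  99
  98  95  95  96  98 101 104 106 108 113 121 125 124 124 126 129]
186 [126 123 117 110 105 104 104 100  99  98 100 101 101  92  82  80  85  90
  92  88  86  89  94  96  96  97 101 103 106 111 118 123 126 129]
188 [125 119 110 106 102  97  94  95  95  94  97 102  98  85  72  70  75  88
  96  97  96  93  90  88  88  91  94  95  98 103 108 115 123 128]
190 [121 111 104 102  98  93  88  87  90  92  92  94  94  83  72  70  76  89
 103 108 111 110 107 103  96  90  88  91  96  99 105 108 114 124]
192 [113 106 103  98  93  87  89  97 104 105  99  91  85  78  72  71  73  82
  95 106 110 111 109 110 108 102  95  90  90  94  99 103 109 119]
194 [110 105 100  96  89  91  99 108 110 111 104  93  81  77  76  75  76  77
  88 101 108 109 110 110 109 108 104  97  90  90  96 100 105 112]
```

Request:
send_rows:
  plan:
    - [[0.5,1,0,0,0],[0,0,0,0.03,0],[0,0,0,0.03,0],[0,0,0,0.03,0],[0,0,0,0.03,0],[0,0,0,0.03,0],[0,0,0,0,0],[0,0,0,0,0],[0,0,0,0,0],[0,0,0,0,0]]

```text
t: 13.0
ee_pos: [0.4495, -0.1783, 0.1424]
orientation: [0.001, 0.696, 0.718, 0.001]
ft_force: [6.0, 6.3, -3.6]
opening: 0.0213
grasp_force: 59.0
```

```bash
python3 look.py w8
```

```text
[ 0.33  0.76 -0.03  1.94  0.05  0.43  0.29] [ 0.4495 -0.1783  0.1424] hd 91.8 59.028787176066544 [ 5.9  6.8 -2.7] [ 2.01 -1.92  0.09]
```

View pics/w8c.png

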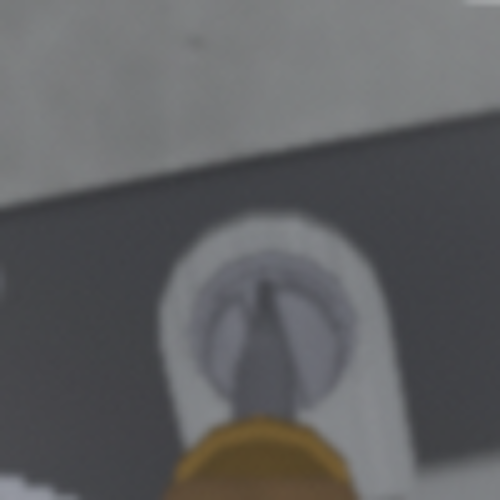

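The crop shows the blade still in the slot, with no rise in torque yet. I'll keep turning until the stop shows up in the torque.

Request:
send_rows:
  plan:
    - [[0,1,0,0,0],[0,0,0,0.03,0],[0,0,0,0.03,0],[0,0,0,0.03,0],[0,0,0,0.03,0],[0,0,0,0,0],[0,0,0,0,0],[0,0,0,0,0],[0,0,0,0,0],[0,0,0,0,0]]

```text
t: 13.88
ee_pos: [0.4501, -0.1785, 0.1424]
orientation: [0.0, 0.738, 0.675, 0.001]
ft_force: [4.5, 4.6, -2.4]
opening: 0.0214
grasp_force: 59.2
```

```bash
python3 look.py w9; python3 - <<'E'
from h import *
c=load('w9')
# rectified head view, board axes
o=onz(c,254,194,.033)[0]; print(o)
r,_=rect(c,o[0],o[1],.033,.02,n=400,yaw=np.radians(13.1)); cv2.imwrite('pics/r9.png',cv2.normalize(r,None,0,255,cv2.NORM_MINMAX))
E
```

```text
[ 0.31  0.76 -0.    1.94  0.    0.44  0.22] [ 0.4501 -0.1785  0.1424] hd 84.91 59.21093967568595 [ 3.5  4.4 -2.6] [ 1.55 -1.26  0.13]
[ 0.45196275 -0.17636964  0.033     ]
```

View pics/r9.png

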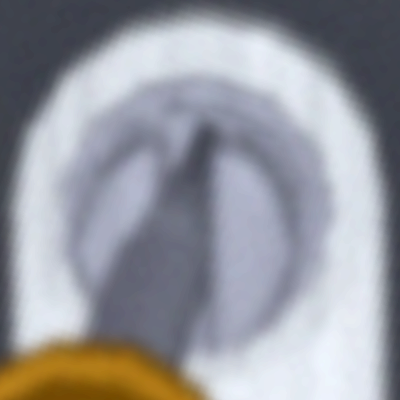

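The rectified view shows the slot edge vertical at x=212, so it lies along the board and the left fastener is at its stop. I've used up my picture views, including one more than allowed, so from here I measure numerically only.

Request:
send_rows:
  plan:
    - [[0,0,0,-0.05,0],[0,0,0,-0.05,0],[0,0,0,-0.03,0],[0,0,-5,0,0],[0,0,-8,0,0],[0,0,-12,0,0],[0,0,-12,0,0],[0,0,-12,0,0],[0,0,-8,0,0],[0,0,-3,0,0]]

```text
t: 14.77
ee_pos: [0.4495, -0.1795, 0.2037]
orientation: [0.001, 0.693, 0.721, 0.0]
ft_force: [0.6, 0.7, -1.7]
opening: 0.0215
grasp_force: 59.4
```

```bash
python3 look.py w10; python3 - <<'E'
from h import *
c=load('w10')
v,u=np.mgrid[100:260,150:350];v=v.ravel();u=u.ravel();P=pt(c,u,v)
k=(abs(P[:,2]-.033)<.003)&(np.hypot(P[:,0]-.451,P[:,1]+.181)<.02); print('head',k.sum(),P[k].mean(0),cv2.minAreaRect(P[k][:,:2].astype(np.float32)),[u[k].mean(),v[k].mean()])
m=P[k].mean(0)
r,_=rect(c,m[0],m[1],.033,.016,n=320,yaw=np.radians(13.1)); e=cv2.Canny(cv2.normalize(cv2.cvtColor(r,cv2.COLOR_BGR2GRAY),None,0,255,cv2.NORM_MINMAX),25,60)
L=cv2.HoughLinesP(e,1,np.pi/180,35,minLineLength=60,maxLineGap=10)
if L is not None:
    for l in L[:,0]: print(l,np.degrees(np.arctan2(l[2]-l[0],-(l[3]-l[1]))).round(1),np.hypot(l[2]-l[0],l[3]-l[1]).round())
g=cv2.cvtColor(c['img'],cv2.COLOR_RGB2GRAY)
for i in range(180,216,2): print(i,g[i,240:266],(c['depth'][i,248:256]*1000).astype(int))
E
```

```text
[ 0.34  0.65 -0.04  1.88  0.04  0.61  0.31] [ 0.4495 -0.1794  0.2034] hd 92.26 59.405960953154135 [-0.1  0.1 -0.2] [0.02 0.02 0.  ]
head 285 [ 0.45146936 -0.18136821  0.03211759] ((0.45161738991737366, -0.18191973865032196), (0.022367462515830994, 0.02104106731712818), 2.0539519786834717) [np.float64(253.8982456140351), np.float64(177.6701754385965)]
[130 319 145 240] 10.8 80.0
[ 39 191 100 266] 140.9 97.0
[ 79 319  92 249] 10.5 71.0
[ 89 318 104 243] 11.3 76.0
[234 252 290 183] 39.1 89.0
[ 85 317 122 227] 22.3 97.0
[ 48 206 109 267] 135.0 86.0
180 [119 112 103  99 103 107 108 108 110 111 109 102  96 102 106 105 101  97
 104 108 108 108 106 102  95  98] [299 299 300 300 301 308 307 309]
182 [122 119 114 104  98 101 106 107 108 111 111 106  97  98 103 104 102  97
 100 106 108 107 104 100  98 108] [300 301 301 301 302 307 307 308]
184 [125 123 124 119 109  99  99 102 106 110 110 107  99  96 102 107 103  98
  98 103 107 105 103 104 111 122] [301 301 301 302 301 302 309 308]
186 [128 127 127 125 120 113 105 101 100 104 101  94  85  86  97 105 106 101
  98 102 107 108 115 121 126 128] [30
[... 1360 characters left out ...]
 120 100  84  80  81  80  82  83  84  83  82  82  84
  97 110 113 112 111 109 107 105] [210 210 208 208 208 209 209 210]
208 [120 121 123 126 126 117  98  83  81  80  82  82  84  83  83  82  82  81
  86  94  96  97  96  97  96  96] [206 206 205 205 204 205 205 207]
210 [127 127 126 125 121 105  88  80  80  81  81  82  83  83  84  82  81  80
  85  93  95  96  95  95  97  96] [204 203 202 201 202 201 203 201]
212 [131 130 130 129 122 105  86  80  80  80  80  81  81  81  82  82  80  80
  83  91  95  95  94  94  94  96] [201 199 197 199 197 198 198 200]
214 [177 150 126 117 108  94  81  76  77  79  80  81  81  80  80  78  76  75
  76  80  83  83  84  85  87  90] [179 178 178 178 178 178 177 177]
```

```bash
cat >> h.py <<'E'
def slotdir(c,m,z,half=.009,yaw=np.radians(13.1),lo=-.008,hi=.009):
    """dominant straight-edge direction near m, degrees clockwise from board x axis, restricted to board-frame disc"""
    n=360; r,_=rect(c,m[0],m[1],z,half,n=n,yaw=yaw)
    g=cv2.GaussianBlur(cv2.cvtColor(r,cv2.COLOR_BGR2GRAY).astype(np.float32),(0,0),6)
    gx=cv2.Sobel(g,cv2.CV_32F,1,0);gy=cv2.Sobel(g,cv2.CV_32F,0,1)
    yy,xx=np.mgrid[0:n,0:n]-n/2; return g,gx,gy,xx*2*half/n,-yy*2*half/n
E
python3 - <<'E'
from h import *
c=load('w10'); q=c['q']; a=2*np.arctan2(q[2],q[1]); ex=np.array([np.cos(a),np.sin(a)]); ey=np.array([np.sin(a),-np.cos(a)])
t=pt(c,252,187)[0]; print('tip corner z',t[2]); t=onz(c,252,186.3,c['p'][2]-.114)[0]; print('tip corner tool',(t-c['p'])[:2]@ex,(t-c['p'])[:2]@ey)
m=np.array([.4516,-.1817])
print('head tool',(m-c['p'][:2])@ex,(m-c['p'][:2])@ey)
g,gx,gy,X,Y=slotdir(c,m,.033)
k=(np.hypot(X,Y)<.0085)&(Y>-.002)
w=np.hypot(gx,gy)*k; J=np.array([[ (gx*gx)[k].sum(),(gx*gy)[k].sum()],[(gx*gy)[k].sum(),(gy*gy)[k].sum()]])
e,V=np.linalg.eigh(J); d=V[:,0]; print('slot dir cw from board x',np.degrees(np.arctan2(d[1],d[0]))%180,e)
# R head in the same picture
v,u=np.mgrid[0:384,0:512];v=v.ravel();u=u.ravel();P=pt(c,u,v)
k=(abs(P[:,2]-.033)<.003)&(np.hypot(P[:,0]-.4778,P[:,1]+.295)<.013); print(k.sum())
E
```

```text
tip corner z 0.09166026068718397
tip corner tool 0.007217494132863646 -9.335329805470566e-05
head tool -0.0023176690615983853 0.0020411326817591983
slot dir cw from board x 89.58465 [  7311.214 138445.61 ]
0
```

The left slot measures 89.6° from board x, so that fastener is locked. The blade is centred on the tool axis. Now to the right fastener.

Request:
send_rows:
  plan:
    - [[-23.3,4.8,0,0,0],[-23.3,4.8,0,0,0],[-23.3,4.8,0,0,0],[-23.3,4.7,0,0,0],[-23.2,4.7,0,0,0],[0,0,0,-0.12,0],[0,0,0,-0.12,0],[0,0,0,-0.12,0],[0,0,0,-0.12,0],[0,0,0,-0.12,0]]

```text
t: 15.65
ee_pos: [0.4775, -0.2946, 0.2017]
orientation: [-0.001, 0.446, 0.895, 0.0]
ft_force: [-1.4, -0.8, -0.7]
opening: 0.0212
grasp_force: 59.4
```

Request:
send_rows:
  plan:
    - [[0,0,0,-0.12,0],[0,0,0,-0.12,0],[0,0,0,-0.12,0],[0,0,0,-0.12,0],[0,0,0,-0.12,0],[0,0,0,-0.12,0],[0,0,0,-0.082,0],[0,0,7,0,0],[0,0,8,0,0],[0,0,0,0,0]]

```text
t: 16.48
ee_pos: [0.477, -0.2944, 0.1852]
orientation: [-0.001, 0.066, 0.998, 0.001]
ft_force: [-0.5, 0.8, -1.2]
opening: 0.0209
grasp_force: 59.4
```

```bash
python3 look.py w11; python3 - <<'E'
from h import *
c=load('w11'); q=c['q']; a=2*np.arctan2(q[2],q[1]); ex=np.array([np.cos(a),np.sin(a)]); ey=np.array([np.sin(a),-np.cos(a)])
v,u=np.mgrid[100:260,150:350];v=v.ravel();u=u.ravel();P=pt(c,u,v)
k=(abs(P[:,2]-.033)<.003)&(np.hypot(P[:,0]-.4778,P[:,1]+.295)<.02); cc,rr=cv2.minEnclosingCircle(P[k][:,:2].astype(np.float32)); print('head',k.sum(),cc,rr,[u[k].min(),u[k].max(),v[k].min(),v[k].max()])
m=np.array(cc); print('head tool',(m-c['p'][:2])@ex,(m-c['p'][:2])@ey)
g,gx,gy,X,Y=slotdir(c,m,.033)
dx=X*np.cos(np.radians(13.1))-Y*np.sin(np.radians(13.1)); dy=X*np.sin(np.radians(13.1))+Y*np.cos(np.radians(13.1))
s=dx*ex[0]+dy*ex[1]
k=(np.hypot(X,Y)<.0085)&(s>-.001)
J=np.array([[ (gx*gx)[k].sum(),(gx*gy)[k].sum()],[(gx*gy)[k].sum(),(gy*gy)[k].sum()]])
e,V=np.linalg.eigh(J); d=V[:,0]; print('slot dir cw from board x',np.degrees(np.arctan2(d[1],d[0]))%180,e,'tool',193.1-np.degrees(a)%360)
G=cv2.cvtColor(c['img'],cv2.COLOR_RGB2GRAY)
for i in range(168,200,2): print(i,G[i,238:268])
E
```

```text
[ 0.73  0.81 -0.47  1.62  0.46  0.83  1.52] [ 0.4773 -0.2944  0.1861] hd 172.48 59.38369643772603 [-0.1  0.6 -1. ] [0.   0.01 0.01]
head 322 (0.47773846983909607, -0.2950180172920227) 0.011709677055478096 [np.int64(240), np.int64(263), np.int64(172), np.int64(193)]
head tool -0.0007803367284433375 -0.000516076611424204
slot dir cw from board x 26.131287 [  6816.3804 123174.49  ] tool 20.66530055010668
168 [119 120 120 120 118 113 108 105 104 103 100  99  99  98  99  99  99 100
 101 103 107 111 115 120 122 121 122 122 122 122]
170 [122 122 120 115 109 103  99  96  93  94  95  97  96  97  98  99  99  97
  95  96  98  98 102 106 111 115 121 123 122 123]
172 [119 113 106 103  98  95  92  88  86  86  88  89  91  98 101 101  96  90
  88  89  89  90  93  98 100 103 112 119 121 121]
174 [111 105 101  97  92  89  86  89  94  99 100  95  93  99 103 103  99  92
  93  92  89  86  89  92  94  97 102 112 120 120]
176 [109 101  96  91  88  89  97 101 106 108 102  97  95  98 102 100  96  94
 100 103 103  97  91  88  89  92  98 103 113 118]
178 [103  99  96  91  93  99 102 104 107 107 103  96  95 100
[... 606 characters left out ...]
2 105 106 103  95  90  85  75  68  72  83  97
 103 104 104 102  98  92  92 102 113 116 118 120]
190 [120 119 117 109 100  97  99 104 105 102  95  91  86  74  68  71  84  97
 104 103 101  98  95  98 107 116 120 122 123 122]
192 [112 120 122 122 116 110 104 104 105 102  95  90  82  73  68  72  82  96
 100 100  99 104 111 116 120 120 120 120 119 118]
194 [ 78  92 105 114 120 121 120 117 113 107  99  90  79  74  72  73  79  92
 103 109 114 118 119 118 117 114 109 104  99  91]
196 [ 64  66  69  78  91 102 109 113 115 116 107  91  80  77  78  77  79  90
 108 115 114 110 103  93  83  76  70  66  64  63]
198 [64 65 64 64 65 69 73 77 83 85 84 82 81 82 82 81 79 80 82 81 77 71 66 64
 62 62 62 63 61 61]
```

Request:
send_rows:
  plan:
    - [[-0.5,-0.4,0,0.05,0],[0,0,8,0.045,0],[0,0,8,0,0],[0,0,8,0,0],[0,0,7,0,0],[0,0,4,0,0],[0,0,2,0,0],[0,0,2,0,0],[0,0,1.5,0,0],[0,0,0,0,0]]

```text
t: 17.37
ee_pos: [0.4782, -0.2951, 0.1467]
orientation: [-0.0, 0.112, 0.994, 0.0]
ft_force: [-0.2, 0.5, -0.3]
opening: 0.0213
grasp_force: 59.4
```

Request:
send_rows:
  plan:
    - [[0,0,1.5,0,0],[0,0,1,0,0],[0,0,1,0,0],[0,0,0,0,0],[0,0,0,0,0],[0,0,0,0,0],[0,0,0,0,0],[0,0,0,0,0],[0,0,0,0,0],[0,0,0,0,0]]

```text
t: 18.2
ee_pos: [0.4782, -0.2951, 0.1433]
orientation: [-0.0, 0.112, 0.994, -0.0]
ft_force: [0.1, -0.3, -1.3]
opening: 0.0209
grasp_force: 59.4
```

Request:
send_rows:
  plan:
    - [[0,0,1.5,0,0],[0,0,0,0.1,0],[0,0,0,0.12,0],[0,0,0,0.12,0],[0,0,0,0.12,0],[0,0,0,0.12,0],[0,0,0,0.12,0],[0,0,0,0.12,0],[0,0,0,0.12,0],[0,0,0,0.1,0]]

```text
t: 19.03
ee_pos: [0.4781, -0.2947, 0.1415]
orientation: [-0.0, 0.593, 0.805, 0.0]
ft_force: [-0.3, 1.7, -2.8]
opening: 0.0214
grasp_force: 59.2
```

Request:
send_rows:
  plan:
    - [[0,0,0,0.08,0],[0,0,0,0.05,0],[0,0,0,0.05,0],[0,0,0,0.03,0],[0,0,0,0.03,0],[0,0,0,0,0],[0,0,0,0,0],[0,0,0,0,0],[0,0,0,0,0],[0,0,0,0,0]]

```text
t: 19.87
ee_pos: [0.4781, -0.295, 0.1417]
orientation: [-0.0, 0.683, 0.731, 0.0]
ft_force: [-0.7, 3.0, -4.2]
opening: 0.021
grasp_force: 59.1
```

```bash
python3 look.py w12
```

```text
[ 0.52  0.84 -0.05  1.66  0.06  0.64  0.51] [ 0.4781 -0.295   0.1417] hd 93.86 59.07983465685106 [ 0.3  4.4 -4.4] [1.02 0.12 0.06]
```

Request:
send_rows:
  plan:
    - [[0,0,0,0.03,0],[0,0,0,0.03,0],[0,0,0,0.03,0],[0,0,0,0.03,0],[0,0,0,0.03,0],[0,0,0,0,0],[0,0,0,0,0],[0,0,0,0,0],[0,0,0,0,0],[0,0,0,0,0]]

```text
t: 20.75
ee_pos: [0.4781, -0.295, 0.1417]
orientation: [-0.0, 0.736, 0.677, -0.0]
ft_force: [-0.9, 4.8, -7.1]
opening: 0.0214
grasp_force: 58.9
```

```bash
python3 look.py w13;python3 - <<'E'
from h import *
c=load('w13'); q=c['q']; a=2*np.arctan2(q[2],q[1]); ex=np.array([np.cos(a),np.sin(a)])
for m in ([.4778,-.295],[.4775,-.2935]):
  g,gx,gy,X,Y=slotdir(c,np.array(m),.033,half=.0125)
  k=(np.hypot(X,Y)<.009)&(X>.0005)
  J=np.array([[ (gx*gx)[k].sum(),(gx*gy)[k].sum()],[(gx*gy)[k].sum(),(gy*gy)[k].sum()]])
  e,V=np.linalg.eigh(J); d=V[:,0]; print('dir',np.degrees(np.arctan2(d[1],d[0]))%180,e)
E
```

```text
[ 0.5   0.84 -0.01  1.66  0.01  0.64  0.4 ] [ 0.4781 -0.295   0.1417] hd 85.25 58.9298385969596 [-1.6  4.4 -6.7] [1.47 0.59 0.21]
dir 94.01857 [ 19159.81 363662.1 ]
dir 94.54347 [ 29418.838 368928.66 ]
```

Request:
send_rows:
  plan:
    - [[0,0,0,-0.05,0],[0,0,0,-0.06,0],[0,0,0,-0.06,0],[0,0,-5,0,0],[0,0,-8,0,0],[0,0,-12,0,0],[0,0,-12,0,0],[0,0,-12,0,0],[0,0,-8,0,0],[0,0,-3,0,0]]

```text
t: 21.63
ee_pos: [0.4787, -0.2956, 0.2036]
orientation: [0.001, 0.676, 0.737, 0.0]
ft_force: [0.4, 0.7, -0.6]
opening: 0.0213
grasp_force: 59.5
```

```bash
python3 look.py w14;python3 - <<'E'
from h import *
c=load('w14'); q=c['q']; a=2*np.arctan2(q[2],q[1]); ex=np.array([np.cos(a),np.sin(a)]); ey=np.array([np.sin(a),-np.cos(a)])
G=cv2.cvtColor(c['img'],cv2.COLOR_RGB2GRAY)
for i in range(164,194,2): print(i,G[i,238:268])
v,u=np.mgrid[100:260,150:350];v=v.ravel();u=u.ravel();P=pt(c,u,v)
k=(abs(P[:,2]-.033)<.003)&(np.hypot(P[:,0]-.4778,P[:,1]+.295)<.02); cc,rr=cv2.minEnclosingCircle(P[k][:,:2].astype(np.float32)); print('head',k.sum(),cc,rr)
g,gx,gy,X,Y=slotdir(c,np.array(cc),.033)
k=(np.hypot(X,Y)<.0085)&(Y>-.002)
J=np.array([[ (gx*gx)[k].sum(),(gx*gy)[k].sum()],[(gx*gy)[k].sum(),(gy*gy)[k].sum()]])
e,V=np.linalg.eigh(J); d=V[:,0]; print('dir',np.degrees(np.arctan2(d[1],d[0]))%180,e)
E
```

```text
[ 0.53  0.75 -0.06  1.6   0.06  0.78  0.53] [ 0.4786 -0.2955  0.2032] hd 94.91 59.52020410972182 [-0.2 -0.5  0.1] [-0.    0.04 -0.03]
164 [114 110 103  96  92  90  89  89  89  91  96  98  97  94  88  85  85  85
  84  85  87  89  93  97 104 112 117 117 116 113]
166 [112 103  96  91  87  84  83  88  89  90  93  97  98  95  89  91  96  97
  94  89  85  85  87  91  97 106 114 117 118 115]
168 [107  99  92  87  84  87  94 100  98  92  88  94  97  95  91  90  97 101
 101  99  94  87  84  86  94 100 108 115 116 115]
170 [100  92  88  88  90  95  99 102 101  94  89  93  97  97  93  91  96 100
 101 100  99  95  89  86  89  93  99 105 113 115]
172 [ 97  89  87  89  94  98 100 102 103  98  91  92  96  97  95  91  94  98
 100  99  99  97  93  88  85  89  98 108 114 116]
174 [101  92  88  92  96  99 100 101 102 100  92  89  95  97  94  89  89  97
 100 100  99  99  97  92  88  92 101 109 115 115]
176 [105  96  93  95  98 100  99 100 103 100  94  89  93  97  96  92  90  95
  99 100 100  98  95  90  88  93 103 112 116 116]
178 [108 102  94  92  96  99  98 100 103 102  97  90  90  95  96  94  90  94

[... 319 characters left out ...]
2 113 112 110 107 103 101 101  99  95  90  91  95  98  95  93
  98 102 107 113 115 115 113 105  92  76  65  61]
186 [ 67  76  89  99 104 109 114 115 115 112 111 108  99  86  83  91 104 109
 111 113 113 113 110 102  88  74  65  60  60  59]
188 [ 64  63  64  66  69  77  85  95 103 107 108 105  91  75  67  79  97 103
  99  93  87  81  75  68  64  61  60  60  59  60]
190 [63 63 64 63 62 62 63 65 68 70 72 72 69 66 65 67 69 69 64 63 61 61 61 60
 61 62 64 64 64 66]
192 [ 64  63  63  63  63  63  63  63  63  62  62  64  66  67  67  67  69  72
  75  78  80  82  82  86  93  97  98 100 100 101]
head 298 (0.4779307544231415, -0.2950361967086792) 0.011560947634279728
dir 89.81436 [  5617.8047 112874.414 ]
```

Both fasteners are locked: the right slot measures 89.8°. Now to the key.

Request:
send_rows:
  plan:
    - [[13,-13.5,0,0,0],[13,-13.5,0,0,0],[13,-13.5,0,0,0],[12.3,-12.8,0,0,0],[0,0,0,-0.073,0],[0,0,0,-0.07,0],[0,0,0,0,0],[0,0,0,0,0],[0,0,0,0,0],[0,0,0,0,0]]

```text
t: 22.52
ee_pos: [0.4206, -0.2487, 0.2016]
orientation: [-0.0, 0.622, 0.783, -0.0]
ft_force: [-0.0, 0.1, -0.3]
opening: 0.0213
grasp_force: 59.5
```

```bash
python3 look.py w15;python3 - <<'E'
from h import *
c=load('w15'); q=c['q']; a=2*np.arctan2(q[2],q[1]); ex=np.array([np.cos(a),np.sin(a)]); ey=np.array([np.sin(a),-np.cos(a)])
v,u=np.mgrid[80:260,150:350];v=v.ravel();u=u.ravel();P=pt(c,u,v); im=c['img'][v,u].astype(int)
B=np.stack([(P[:,:2]-c['p'][:2])@ex,(P[:,:2]-c['p'][:2])@ey],1)
k=(P[:,2]>.054)&(P[:,2]<.068)&(im[:,0]-im[:,2]>25)&(abs(B[:,1])<.03)&(abs(B[:,0])<.03)
print(k.sum(),B[k].min(0),B[k].max(0),[u[k].min(),u[k].max(),v[k].min(),v[k].max()])
# profile across pad (tool y) on plane z=.063, ahead of the blade
r,d=rect(c,*(c['p'][:2]),.063,.024,n=240,yaw=a-np.pi/2)  # right=ty, up=tx ; 5px/mm
g=cv2.cvtColor(r,cv2.COLOR_BGR2GRAY)
for t in (8,10,12,14): print(t,g[int(120-t*5)-2:int(120-t*5)+3].mean(0)[20:220:4].astype(int))
t=onz(c,252,187,c['p'][2]-.114)[0]; print((t-c['p'])[:2]@ey)
G=cv2.cvtColor(c['img'],cv2.COLOR_RGB2GRAY)
for i in range(166,196,3): print(i,G[i,232:272])
E
```

```text
[ 0.53  0.66 -0.1   1.86  0.11  0.62  0.59] [ 0.4207 -0.2487  0.2017] hd 103.09 59.523807727928215 [-0.4  0.1 -1. ] [-0.    0.    0.02]
1212 [-0.01495477 -0.0124375 ] [0.01620147 0.02999806] [np.int64(239), np.int64(285), np.int64(167), np.int64(201)]
8 [112 112 112 112 111 112 112 111 109 102  91  85  84  84  85  86  86  86
  84  83  82  83  85  85  86  86  86  84  83  80  76  78  81  83  84  84
  83  81  78  75  76  78  81  84  84  84  84  84  84  84]
10 [112 112 112 112 112 112 111 109 104  95  87  84  84  83  83  84  85  86
  84  82  81  82  84  85  86  86  86  85  84  79  76  78  81  83  84  84
  83  81  78  75  73  72  73  73  74  76  77  77  76  76]
12 [113 112 112 111 111 111 111 109 103  94  86  84  83  84  84  84  86  86
  84  81  79  82  84  85  85  86  87  86  84  80  76  77  81  83  84  84
  84  82  78  75  72  65  63  66  76  88  96  99  99 100]
14 [112 112 111 111 111 111 110 109 104  95  86  82  81  81  81  83  84  83
  82  79  79  82  84  85  86  86  85  84  84  81  77  77  79  81  82  83
  82  80  78  74  72  66  63  67  80  96 109 115 115 116]
-0.000368342911693012
[... 982 characters left out ...]
76  76  78
  81  83  82  83]
184 [111 111 111 111 110 108 102  91  85  83  84  85  87  86  86  83  82  84
  84  86  86  86  85  84  81  77  80  82  85  85  84  82  79  76  76  78
  82  83  83  84]
187 [109 109 109 109 110 108 102  92  85  85  85  85  87  86  86  83  81  82
  77  70  67  72  81  84  82  78  80  83  85  85  85  83  79  76  78  81
  84  84  85  85]
190 [108 108 110 110 111 109 103  90  83  84  85  87  87  88  87  84  82  81
  74  67  65  69  79  83  81  78  80  83  85  85  85  84  79  77  80  83
  83  84  84  84]
193 [109 110 110 109 110 108 103  92  85  84  85  87  87  87  87  85  81  78
  73  69  68  70  75  81  81  78  79  83  85  86  85  83  79  76  76  73
  72  76  86  92]
```

Request:
send_rows:
  plan:
    - [[0,0.4,6,0,0],[0,0,8,0,0],[0,0,7,0,0],[0,0,4,0,0],[0,0,2,0,0],[0,0,2,0,0],[0,0,2,0,0],[0,0,2,0,0],[0,0,2,0,0],[0,0,0,0,0]]

```text
t: 23.4
ee_pos: [0.4205, -0.2485, 0.1666]
orientation: [-0.001, 0.621, 0.783, -0.0]
ft_force: [-4.9, 0.8, 6.4]
opening: 0.0216
grasp_force: 60.6
```

```bash
python3 look.py w16
```

```text
[ 0.52  0.72 -0.09  1.9   0.12  0.52  0.58] [ 0.4205 -0.2485  0.1668] hd 103.17 60.639276100555435 [-3.7  1.8  6.9] [0.28 1.47 0.01]
```

Request:
send_rows:
  plan:
    - [[0,-0.7,1,0,0],[0,0,1,0,0],[0,0,0.7,0,0],[0,0,0,0,0],[0,0,0,0,0],[0,0,0,0,0],[0,0,0,0,0],[0,0,0,0,0],[0,0,0,0,0],[0,0,0,0,0]]

```text
t: 24.28
ee_pos: [0.4202, -0.2487, 0.1643]
orientation: [-0.0, 0.621, 0.784, -0.0]
ft_force: [-3.8, 1.6, 7.3]
opening: 0.0211
grasp_force: 60.7
```

```bash
python3 look.py w17; python3 - <<'E'
from h import *
# key surface height: pad from wrist depth before/after; jaw end from side cam
for f in ('w15','w17'):
    c=load(f); v,u=np.mgrid[0:384,0:512];v=v.ravel();u=u.ravel();P=pt(c,u,v);im=c['img'][v,u].astype(int)
    a=np.radians(13.1);D=P[:,:2]-[.46475,-.2385];X=D[:,0]*np.cos(a)+D[:,1]*np.sin(a);Y=-D[:,0]*np.sin(a)+D[:,1]*np.cos(a)
    b=(im[:,0]-im[:,2]>25)&(abs(Y)<.016)&(P[:,2]>.03)&(P[:,2]<.085)
    for x0,x1 in ((-.056,-.05),(-.04,-.034),(-.03,-.02),(-.02,-.01),(.01,.02),(.02,.03),(.03,.04)):
        k=b&(X>x0)&(X<x1); print(f,x0,k.sum(),np.median(P[k][:,2]).round(4) if k.any() else None)
E
```

```text
[ 0.52  0.73 -0.09  1.91  0.12  0.51  0.58] [ 0.4202 -0.2486  0.1644] hd 103.17 60.74454894822168 [-2.3  0.8  8.6] [ 0.39  0.96 -0.02]
w15 -0.056 234 0.0623
w15 -0.04 203 0.0624
w15 -0.03 202 0.0583
w15 -0.02 202 0.0582
w15 0.01 190 0.0582
w15 0.02 184 0.0582
w15 0.03 280 0.0577
w17 -0.056 268 0.0514
w17 -0.04 268 0.0545
w17 -0.03 270 0.0532
w17 -0.02 266 0.0551
w17 0.01 279 0.0616
w17 0.02 263 0.0636
w17 0.03 449 0.0648
```

The key tilt measures about 0.21 rad with about 9 N of push. I'll hold briefly, then hand in.

Request:
send_rows:
  plan:
    - [[0,0,0.3,0,0],[0,0,0,0,0],[0,0,0,0,0],[0,0,0,0,0],[0,0,0,0,0],[0,0,0,0,0],[0,0,0,0,0],[0,0,0,0,0],[0,0,0,0,0],[0,0,0,0,0]]

```text
t: 25.17
ee_pos: [0.4202, -0.2486, 0.1641]
orientation: [-0.0, 0.621, 0.784, -0.0]
ft_force: [-3.7, 1.1, 8.0]
opening: 0.0215
grasp_force: 60.8
```

```bash
python3 -c "
from plant import arm
s=arm.sense();print(s['ee_pos'],s['ft_force'],s['grasp_force']);print(arm.close_job())"
```

```text
[ 0.42020481 -0.24864124  0.16406321] [-3.74469206  1.13622223  8.03240952] 60.7533990915897
the job is handed in; nothing more can be done
None
```

The job is handed in at 25 s with no verdict returned: both fasteners measured at their stops (slots 89.6° and 89.8° from open), and the gripped screwdriver is holding the key at about 0.21 rad, roughly 9–10 mm of jaw opening; I viewed 11 pictures, one over the limit of 10.

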